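# Make up a sample tray of three flowerpots on their saucers

### The job

Make up the sample tray: take the three tapered flowerpots with the thick rim band and stand each one upright and flat in the saucer of its own size in the wooden tray (small in small, medium in medium, large in large), setting them down gently because the clay cracks if a pot is let fall or pressed down hard. Leave the saucers lying flat in the tray, and leave the two round-bellied pots and the straight-sided pot standing where they are.

Things in the scene. Friction and masses are not known exactly. Their poses are not given: they have to be found in the camera images.
- small_pot: small terracotta flowerpot, to be packed: tapered, with a thick upright rim band round its top; open at the top, wall 5 mm, 42 mm across the rim band, 28 mm across the base, 44 mm high, the rim band from 27 mm up to the top, a dark 8 mm drain hole in its floor (the look-alikes have none). Round, so it can be gripped by the rim band from any side. Origin at the centre of its underside, z up its axis. Stands upright on the table
- medium_pot: medium terracotta flowerpot, to be packed: tapered, with a thick upright rim band round its top; open at the top, wall 5 mm, 53 mm across the rim band, 36 mm across the base, 53 mm high, the rim band from 33 mm up to the top, a dark 8 mm drain hole in its floor (the look-alikes have none). Round, so it can be gripped by the rim band from any side. Origin at the centre of its underside, z up its axis. Stands upright on the table
- large_pot: large terracotta flowerpot, to be packed: tapered, with a thick upright rim band round its top; open at the top, wall 5 mm, 64 mm across the rim band, 44 mm across the base, 62 mm high, the rim band from 38 mm up to the top, a dark 8 mm drain hole in its floor (the look-alikes have none). Round, so it can be gripped by the rim band from any side. Origin at the centre of its underside, z up its axis. Stands upright on the table
- small_saucer: small round terracotta saucer, loose, lying in the tray: 52 mm across its underside, 59 mm across its rim, 13 mm high, flat well 5 mm above its underside and 45 mm across. Origin at the centre of its underside, z up
- medium_saucer: medium round terracotta saucer, loose, lying in the tray: 64 mm across its underside, 71 mm across its rim, 13 mm high, flat well 5 mm above its underside and 57 mm across. Origin at the centre of its underside, z up
- large_saucer: large round terracotta saucer, loose, lying in the tray: 76 mm across its underside, 83 mm across its rim, 13 mm high, flat well 5 mm above its underside and 69 mm across. Origin at the centre of its underside, z up
- tray: shallow open wooden packing tray, fixed: 120 mm (its x) by 350 mm (its y), walls 18 mm high and 5 mm thick, floor 5 mm thick. Origin at the centre of its underside. The three saucers lie in a row along its y, about 110 mm apart, in any order
- bellied_small: look-alike, not to be packed: small round-bellied terracotta pot without rim band, 50 mm across the belly, 32 mm across the mouth, 42 mm high. Origin at the centre of its underside
- bellied_large: look-alike, not to be packed: large round-bellied terracotta pot without rim band, 66 mm across the belly, 44 mm across the mouth, 56 mm high. Origin at the centre of its underside
- straight_pot: look-alike, not to be packed: straight-sided (cylindrical) terracotta pot, no taper and no rim band, thin 3 mm wall, 53 mm across, 52 mm high. Origin at the centre of its underside
Not all that is in view belongs to the job. Leave any blue, red or yellow look-alike of the large_saucer alone.

How it is judged:
By the outcome, as a careful person would: the job done as asked, in the order asked, and still so for the second after the job is handed in, with the robot touching nothing.
It also fails if it takes over 83 s, if anything falls off the work surface, if the arm or the gripper's body presses on something with over 40 N, if the wrist force passes 120 N, or if a joint passes its speed limit or range.

### The arm

A 7-joint arm with a two-finger parallel gripper is mounted at the origin on the work surface. World frame = base frame: x ahead of the robot, y to its left, z up, the work surface at z = 0. Lengths are in mm, angles in rad, forces in N, time in s.
With the tool pointing down it reaches from about 400 to 875 mm from the base axis. Payload 4.4 kg.
Tool frame: the origin (TCP) lies at the very end of the fingers, on their centre line; the grasp point (between the pads) lies 19 mm behind it; z points along the fingers, x is the direction in which the jaws open and shut, and the axes are right-handed (so a half turn about z gives the same grasp; the last joint's range is limited). The gripper opens to 85 mm and grips with 20 to 120 N. Pads are 22 mm wide; open, the fingers measure 114 mm over their backs; the gripper's body (76 mm by 85 mm) begins 54 mm behind the grasp point. The pads swing forward as they close: fully open they stand 13 mm farther back than shut.
Start: joints at [1.23, 0.628, 0.038, 1.517, -0.027, 0.996, -0.02], TCP at [176.408, -625.618, 231.313] pointing down, gripper open.
Joint ranges: [-3.06, 3.06], [-0.37, 2.12], [-1.25, 1.32], [0.18, 2.47], [-1.1, 4.24], [0.23, 1.98], [-2.94, 2.94]. Speed limits (rad/s): [2.57, 2.57, 3.14, 3.14, 3.14, 3.14, 3.14].

### API

Orientations are given as [roll, pitch, yaw] about the fixed x, y, z axes, in that order (R = Rz(yaw) Ry(pitch) Rx(roll)).
In Python, from cell import ctrl, get_image, job, models gives the robot as it stands.
- The arm moves only by the tool move_arm, never from a script. Its argument "moves" is a list that holds one entry, the list of rows, each a list of 6 numbers: the shift along the tool's x, y, z in m, then the turn, a rotation vector about the tool's x, y, z in rad. A call has 1 to 20 rows; each row is the pose to reach, as a shift and turn from the pose commanded when the call began, along the tool's axes at that moment; what a row does not reach only later rows make up. A row lasts 1/8 s, in which the tool goes at most 62.5 mm and 10.7 degrees, less where a joint would pass 70% of its speed; a pose out of reach is approached as far as the arm can. A call with a gripper value outside its range is refused whole. "jaw" is the opening, from 0 (shut) to 1 (fully open), set as the call begins (left out, the last holds). The fingers move at their own pace and stop on an object; the grip force is fixed at half the most. Time passes only in rows, so rows that repeat a pose let the fingers close. It gives the time, the measured TCP pose, the force and the opening at its end, in the units of the state.
- ctrl.read_state(): the state, without advancing time (a new reading comes with each control period).
- get_image(name): name is "scene" or "side" or "wrist"; returns a dict with "color" (384x512x3 uint8, blue, green, red), "fov_y" (degrees; the focal length in pixels is half the picture's height over the tangent of half this angle, whatever the lens; pixels are square), "cx", "cy" (the principal point, pixels), "k1" (the pictures are not rectified: a ray, as slopes to the right and down, at radius r is drawn at 1 + k1 r^2 times it, then the intrinsics apply), "origin" and "orientation" of the camera in the world; the wrist camera has in their place "hand_eye" (4x4, takes a point from camera to tool coordinates, whose origin is the TCP and whose axes are the tool frame's). Camera axes: x right, y up, looking along -z (the intrinsics and any distortion apply to the point x, -y, -z); pixel columns grow to the right and rows downward; lengths in mm; the calibration is good to about 2 mm. A picture is of the moment at which its call begins: read the wrist's pose just before it. There is no depth.
- job.finish_job(): hands the job in, once; it reports no verdict.
Trained networks look in the newest picture that a camera, given by its name, has taken for a name from the list of things; names that differ only in an ending like _2 or _b are one class to them, and where a whole thing is asked for, a point or a joint stands for the part that bears it (a point fixed in the world has none). Each returns a list of dicts, best first, with "score" (0 to 1); they miss things now and then, are a little off and sometimes report something else, mostly with a low value. They report only what shows in the picture. A call takes as long as a camera call. They do not tell look-alikes from the thing itself.
- models.cut_out(camera, thing): "pixels" (384x512 bool, what is visible of it) and "uv" ([column, row] in pixels, amid what is visible of it).
- models.place_of(camera, thing): "uv" ([column, row] in pixels: a listed point, or the origin of a listed thing).
The state is a dict: "clock": time; "qpos": joint angles; "qd": joint speeds; "tau": joint torques, N m; "eef_pos": TCP position; "tool_rot": TCP orientation; "force": force on the tool from outside, world axes, zero at the start; "torque": the same for the moment, N m; "width": finger opening in mm.
Only numpy, scipy, OpenCV 4.12 (cv2) and the standard library are available. Lean on these libraries where they do the work, as an engineer would, in place of code of your own. Each camera call takes 0.05 s, during which the arm holds its last target.

## Working session

There is one attempt and no reset: what is moved stays moved. The work goes in short steps, Python scripts to look and compute and a tool call to move; the robot and the scene stay as the last step left them, time stands still between calls to the robot, and variables do not carry over. Pictures are saved under pics/ and viewed, and the job is handed in when it is done.

Besides the shell and the picture viewer there is one more tool, called after ">>>" as name([rows], argument=value, ...), one row to a line, values as JSON. move_arm: Moves the arm, as the interface text tells. Its arguments: {"type":"object","properties":{"moves":{"type":"array","items":{"type":"array","items":{"type":"array","items":{"type":"number"}}}},"jaw":{"type":"number"}},"required":["moves"]}

```bash
ls; mkdir -p pics; cat > h.py <<'E'
import numpy as np, cv2
from cell import ctrl, get_image, job, models
E
python3 - <<'E'
from h import *
s=ctrl.read_state(); print(s)
for n in ("scene","side","wrist"):
    im=get_image(n); cv2.imwrite(f"pics/{n}0.png",im["color"])
    print(n,{k:v for k,v in im.items() if k!="color"})
E
```

```text
pics
{'clock': 0.0, 'qpos': array([ 1.23018498,  0.62932463,  0.0383967 ,  1.51836378, -0.02702073,
        0.99626266, -0.01997531]), 'qd': array([ 9.40063555e-04, -9.92720444e-05,  6.39180161e-04, -1.14428245e-03,
       -3.28982336e-04,  1.88644129e-03, -1.00076115e-04]), 'tau': array([-8.51613913e-04, -5.63407445e+01,  1.22606378e+00, -1.93445778e+01,
        1.09918742e-02,  1.07108787e-02, -6.07511694e-06]), 'eef_pos': array([ 176.28195214, -625.00666881,  230.40351349]), 'tool_rot': array([-3.14157153e+00,  1.84240180e-03, -1.29593485e+00]), 'force': array([0.23553103, 0.55069051, 0.39166354]), 'torque': array([ 0.01441915, -0.00126205,  0.03113186]), 'width': 85.41130427686629}
scene {'fov_y': 52.800382144705594, 'cx': 260.2267598639029, 'cy': 185.8232666241739, 'k1': -0.03931690164103339, 'origin': array([1282.82443738,  176.44471882,  807.42539269]), 'orientation': array([ 0.77543851, -0.00199665,  1.8948075 ])}
side {'fov_y': 56.800209966804424, 'cx': 256.8822864460281, 'cy': 190.52069804155116, 'k1': -0.10546854029792119, 'origin': array([294.24779484, 453.88800953, 592.13392345]), 'orientation': array([ 0.8237653 ,  0.01009874, -2.59219593])}
wrist {'fov_y': 68.37282631798192, 'cx': 254.29559454674495, 'cy': 188.7397713319065, 'k1': -0.04548535044122776, 'hand_eye': array([[ 9.99999832e-01, -2.96429955e-04, -4.97200894e-04,
        -9.39615427e-01],
       [-4.42670311e-04, -9.45066265e-01, -3.26878508e-01,
        -8.27975941e+01],
       [-3.72991211e-04,  3.26878673e-01, -9.45066238e-01,
        -1.42220452e+02],
       [ 0.00000000e+00,  0.00000000e+00,  0.00000000e+00,
         1.00000000e+00]])}
```

View pics/scene0.png

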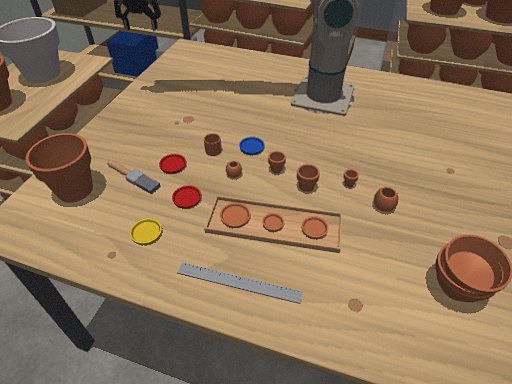

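View pics/side0.png

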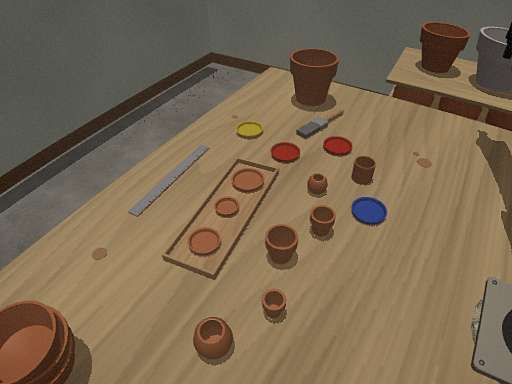

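View pics/wrist0.png

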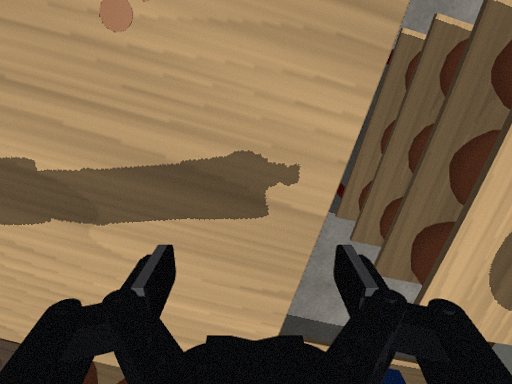

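```bash
cat > h.py <<'E'
import numpy as np, cv2
from scipy.spatial.transform import Rotation as Rt
from scipy.optimize import least_squares
from cell import ctrl, get_image, job, models
def cam(im,state=None):
    f=192/np.tan(np.radians(im["fov_y"])/2)
    if "hand_eye" in im:
        T=im["hand_eye"]; Rw=Rt.from_euler("xyz",state["tool_rot"]).as_matrix()
        R=Rw@T[:3,:3]; o=Rw@T[:3,3]+state["eef_pos"]
    else:
        R=Rt.from_euler("xyz",im["orientation"]).as_matrix(); o=np.array(im["origin"])
    return dict(f=f,cx=im["cx"],cy=im["cy"],k=im["k1"],R=R,o=o)
def proj(c,P):
    p=(np.atleast_2d(P)-c["o"])@c["R"]
    s=np.c_[p[:,0]/-p[:,2],-p[:,1]/-p[:,2]]
    r2=(s**2).sum(1,keepdims=True)
    return s*(1+c["k"]*r2)*c["f"]+[c["cx"],c["cy"]]
def ray(c,uv):
    d=(np.atleast_2d(uv)-[c["cx"],c["cy"]])/c["f"]
    s=d.copy()
    for _ in range(20): s=d/(1+c["k"]*(s**2).sum(1,keepdims=True))
    return np.c_[s[:,0],-s[:,1],-np.ones(len(s))]@c["R"].T
def onz(c,uv,z):
    d=ray(c,uv); return c["o"]+d*((z-c["o"][2])/d[:,2])[:,None]
E
python3 - <<'E'
from h import *
for n,(x0,y0,x1,y1) in dict(scene=(190,120,420,260),side=(150,100,420,380)).items():
    im=get_image(n); c=cam(im); img=im["color"]
    k=3 if n=="scene" else 2
    cv2.imwrite(f"pics/{n}1.png",cv2.resize(img[y0:y1,x0:x1],None,fx=k,fy=k,interpolation=cv2.INTER_CUBIC))
    for t,z in [("small_pot",0),("medium_pot",0),("large_pot",0),("bellied_small",0),("bellied_large",0),("straight_pot",0),("small_saucer",5),("medium_saucer",5),("large_saucer",5),("tray",0)]:
        for r in models.place_of(n,t)[:4]:
            print(n,t,round(r["score"],2),np.round(r["uv"],1),np.round(onz(c,r["uv"],z)[0,:2],1))
E
```

```text
scene small_pot 0.57 [345.4 183.3] [441.7 160.7]
scene medium_pot 0.73 [384.1 201.3] [477.9 277.2]
scene medium_pot 0.52 [277.  169.6] [449.9 -47.6]
scene large_pot 0.93 [306.5 185.3] [486.5  53.7]
scene bellied_small 0.72 [234.3 175.1] [ 514.2 -162.2]
scene bellied_large 0.93 [385.5 205.4] [492.5 282.6]
scene straight_pot 0.56 [212.4 151.9] [ 436.9 -267.4]
scene small_saucer 0.82 [269.8 227.8] [6.75e+02 5.00e-01]
scene medium_saucer 0.91 [311.9 230.7] [649.  107.7]
scene large_saucer 0.84 [169.1 161.8] [ 528.2 -373.2]
scene large_saucer 0.72 [186.6 197.4] [ 646.7 -254.9]
scene large_saucer 0.7 [148.5 232. ] [ 789.8 -294.8]
scene large_saucer 0.61 [308. 186.] [492.9  59.3]
scene tray 0.67 [272.8 226.7] [665.1   5.8]
side small_pot 0.9 [272.4 311.3] [441.  171.8]
side small_pot 0.55 [319.2 232.7] [446.  -42.6]
side medium_pot 0.86 [316.7 228.2] [456.1 -51.7]
side medium_pot 0.23 [204.7 245.2] [639.1 113.6]
side large_pot 0.89 [278.2 255.3] [493.3  56.3]
side large_pot 0.61 [246.6 184.8] [666.3 -93.1]
side bellied_small 0.68 [316.  190.3] [ 508.9 -163.5]
side bellied_large 0.94 [217.8 349.4] [484.2 281.1]
side straight_pot 0.93 [361.9 178.5] [ 426.  -264.9]
side small_saucer 0.86 [226.8 211. ] [653.5  10.7]
side small_saucer 0.21 [319.5 229.5] [447.9 -47.1]
side medium_saucer 0.94 [203.  243.3] [642.4 114.3]
side large_saucer 0.9 [368.3 212.2] [ 372.4 -152.5]
side large_saucer 0.84 [247.8 182.9] [664.4 -96. ]
side large_saucer 0.84 [336.3 145.5] [ 535.3 -359.1]
side large_saucer 0.71 [286.  152.6] [ 641.8 -255.9]
side tray 0.64 [230.8 213.1] [644.8   7.7]
```

View pics/scene1.png

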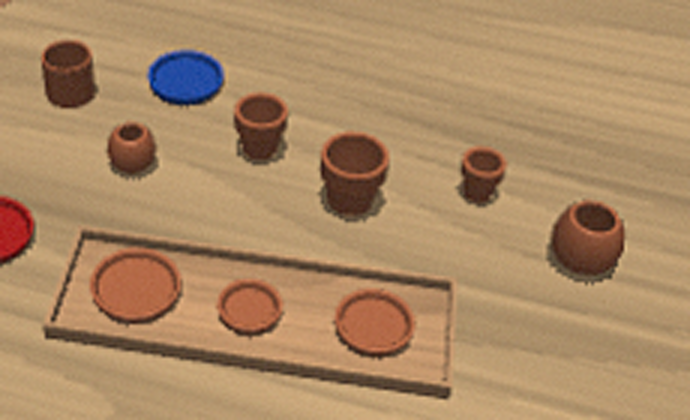

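View pics/side1.png

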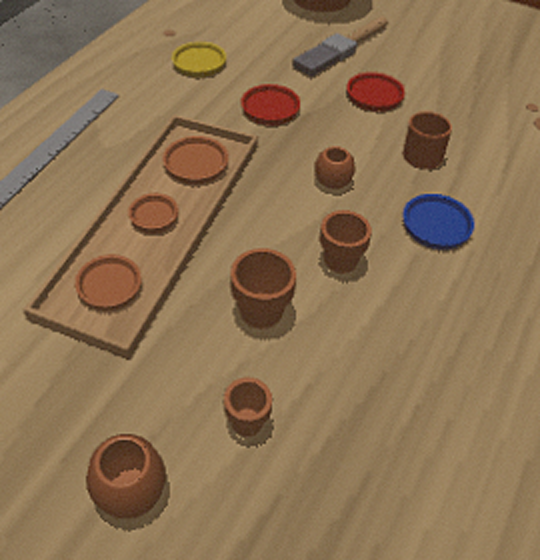

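```bash
cat >> h.py <<'E'
PROF=dict(small_pot=[(0,14),(27,20),(27,21),(44,21)],medium_pot=[(0,18),(33,25),(33,26.5),(53,26.5)],large_pot=[(0,22),(38,30),(38,32),(62,32)],
 small_saucer=[(0,26),(13,29.5)],medium_saucer=[(0,32),(13,35.5)],large_saucer=[(0,38),(13,41.5)])
def sil(c,t,x,y,z):
    m=np.zeros((384*4,512*4),np.uint8); a=np.linspace(0,2*np.pi,40,endpoint=False)
    P=PROF[t]
    for (h0,r0),(h1,r1) in zip(P[:-1],P[1:]):
        pts=np.vstack([np.c_[x+r*np.cos(a),y+r*np.sin(a),np.full(40,z+h)] for h,r in((h0,r0),(h1,r1))])
        hull=cv2.convexHull((proj(c,pts)*4+1.5).round().astype(np.int32)); cv2.fillConvexPoly(m,hull,1)
    return cv2.resize(m*255,(512,384),interpolation=cv2.INTER_AREA)/255.
def cen(m):
    v,u=np.mgrid[:m.shape[0],:m.shape[1]]; s=m.sum(); return np.array([(u*m).sum()/s,(v*m).sum()/s])
def fit(c,t,mask,xy,z):
    tgt=cen(mask.astype(float)); xy=np.array(xy,float)
    for _ in range(4):
        e=cen(sil(c,t,*xy,z)); J=np.c_[cen(sil(c,t,xy[0]+10,xy[1],z))-e,cen(sil(c,t,xy[0],xy[1]+10,z))-e]/10
        xy=xy+np.linalg.solve(J,tgt-e)
    s=sil(c,t,*xy,z)>.5
    return xy,(s&mask).sum()/(s|mask).sum()
G=dict(small_pot=(441,168,0),medium_pot=(452,-49,0),large_pot=(490,55,0),small_saucer=(664,5,5),medium_saucer=(645,112,5),large_saucer=(664,-95,5))
def measure(n,things=G,state=None):
    im=get_image(n); c=cam(im,state)
    for t in things:
        x,y,z=G[t]; g=proj(c,[[x,y,z+10]])[0]
        for r in models.cut_out(n,t):
            if np.linalg.norm(np.array(r["uv"])-g)<25*(c["f"]/200 if state else 1):
                xy,iou=fit(c,t,r["pixels"],(x,y),z); print(n,t,round(r["score"],2),np.round(xy,1),"iou",round(iou,2))
    return im,c
E
python3 - <<'E'
from h import *
for n in("scene","side"): measure(n)
print([np.round(ctrl.read_state()["tool_rot"],4) for _ in range(2)])
E
```

```text
scene small_pot 0.66 [440.5 170.4] iou 0.86
scene medium_pot 0.81 [447.3 -50.2] iou 0.9
scene large_pot 0.81 [490.9  54.3] iou 0.97
scene small_saucer 0.78 [659.3   3.9] iou 0.9
scene medium_saucer 0.56 [640.5 112.1] iou 0.96
scene large_saucer 0.7 [ 668.  -100.6] iou 0.97
side small_pot 0.58 [440.8 170.3] iou 0.97
side medium_pot 0.56 [448.4 -50.8] iou 0.97
side large_pot 0.64 [489.7  55. ] iou 0.93
side small_saucer 0.65 [658.9   6.6] iou 0.89
side medium_saucer 0.9 [639.1 112.8] iou 0.95
side large_saucer 0.66 [668.2 -98. ] iou 0.96
[array([-3.1416, -0.    , -1.2961]), array([-3.1416, -0.    , -1.2961])]
```

>>> move_arm([
  [[-0.2785,-0.3943,0,0,0,-1.2961],[-0.2785,-0.3943,0,0,0,-1.2961],[-0.2785,-0.3943,0,0,0,-1.2961],[-0.2785,-0.3943,0,0,0,-1.2961],[-0.2785,-0.3943,0,0,0,-1.2961],[-0.2785,-0.3943,0,0,0,-1.2961],[-0.2785,-0.3943,0,0,0,-1.2961],[-0.2785,-0.3943,0,0,0,-1.2961],[-0.2785,-0.3943,0,0,0,-1.2961],[-0.694,-0.4705,0.06,0,0,-1.2961],[-0.694,-0.4705,0.06,0,0,-1.2961],[-0.694,-0.4705,0.06,0,0,-1.2961],[-0.694,-0.4705,0.06,0,0,-1.2961],[-0.694,-0.4705,0.06,0,0,-1.2961],[-0.694,-0.4705,0.06,0,0,-1.2961],[-0.694,-0.4705,0.06,0,0,-1.2961],[-0.694,-0.4705,0.06,0,0,-1.2961],[-0.694,-0.4705,0.06,0,0,-1.2961],[-0.694,-0.4705,0.06,0,0,-1.2961]],
], jaw=1)

```text
clock: 4.32
eef_pos: [441.5, 167.8, 171.4]
tool_rot: [3.14, -0.0, -0.004]
force: [-0.8, -0.1, -0.1]
width: 85.2
```

```bash
python3 - <<'E'
from h import *
s=ctrl.read_state(); print(s["clock"],s["eef_pos"],s["tool_rot"],s["qpos"],s["force"])
im,c=measure("wrist",state=s)
cv2.imwrite("pics/w1.png",im["color"])
for r in models.cut_out("wrist","small_pot"): print(r["score"],r["uv"])
print(proj(c,[[440.6,170.3,0],[440.6,170.3,44]]))
E
```

```text
4.325 [441.46521683 167.77572342 171.40340317] [ 3.14041553e+00 -1.63354167e-04 -3.50514606e-03] [-0.19083418  0.48503565 -0.32707907  2.05678662  0.25611875  0.63808694
 -0.6933012 ] [-0.82777451 -0.14610883 -0.12586248]
wrist small_pot 0.64 [439.1 172.1] iou 0.98
wrist medium_pot 0.58 [446.1 -25.9] iou 0.45
wrist large_pot 0.74 [488.9  55.1] iou 0.95
wrist small_saucer 0.68 [657.2   9.7] iou 0.78
wrist medium_saucer 0.7 [639.8 113.4] iou 0.93
wrist large_saucer 0.94 [ 661.9 -128.1] iou 0.23
0.72 [423.2, 214.8]
0.64 [251.2, 174.3]
[[254.99364422 166.86628268]
 [255.09873861 178.12359681]]
```

View pics/w1.png

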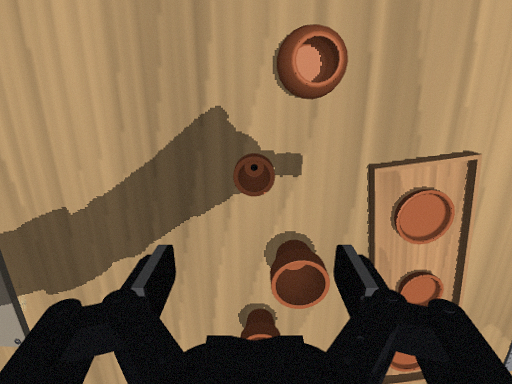

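```bash
python3 - <<'E'
from h import *
s=ctrl.read_state(); print(s["clock"],s["eef_pos"],s["tool_rot"],s["qd"].round(3))
E
```

```text
4.725 [441.02542992 169.74481299 171.35986273] [ 3.14158559e+00 -5.97649184e-05 -4.47794641e-04] [-0.004  0.002  0.001 -0.     0.001  0.001  0.001]
```

>>> move_arm([
  [[-0.0005,-0.0007,0.05,0,0,0],[-0.0005,-0.0007,0.1,0,0,0],[-0.0005,-0.0007,0.14,0,0,0],[-0.0005,-0.0007,0.158,0,0,0],[-0.0005,-0.0007,0.158,0,0,0],[-0.0005,-0.0007,0.158,0,0,0]],
], jaw=0.7)

```text
clock: 5.48
eef_pos: [440.9, 171.0, 14.0]
tool_rot: [-3.141, -0.001, 0.0]
force: [1.0, 0.1, 1.0]
width: 59.9
```

```bash
python3 - <<'E'
from h import *
s=ctrl.read_state(); im=get_image("wrist"); cv2.imwrite("pics/w2.png",im["color"]); im=get_image("side"); cv2.imwrite("pics/s2.png",cv2.resize(im["color"][200:384,150:400],None,fx=3,fy=3))
print(s["eef_pos"],s["force"])
E
```

```text
[440.9457694  170.99643738  13.9562796 ] [1.03865432 0.14885623 0.95127417]
```

View pics/w2.png

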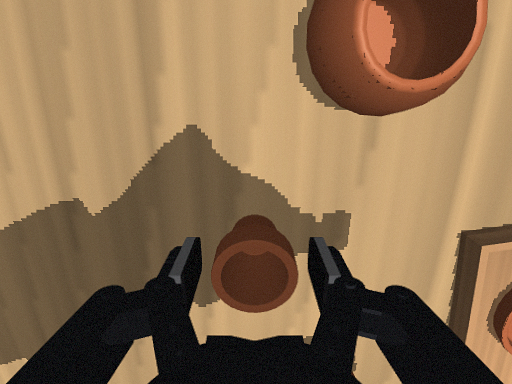

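View pics/s2.png

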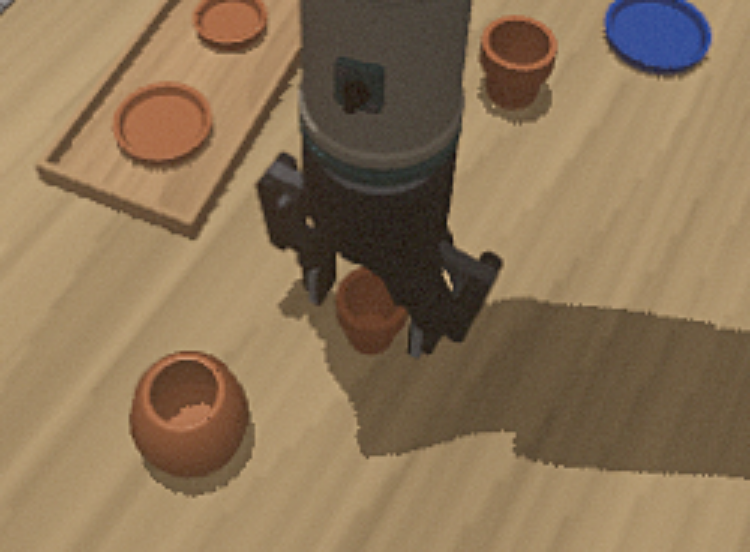

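>>> move_arm([
  [[0,0,0,0,0,0],[0,0,0,0,0,0],[0,0,0,0,0,0],[0,0,0,0,0,0],[0,0,0,0,0,0]],
], jaw=0.3)

```text
clock: 6.2
eef_pos: [441.1, 170.9, 14.4]
tool_rot: [-3.141, -0.002, -0.0]
force: [-0.2, -0.8, 7.7]
width: 39.8
```

```bash
python3 - <<'E'
from h import *
s=ctrl.read_state(); im=get_image("wrist"); cv2.imwrite("pics/w3.png",im["color"])
print(s["eef_pos"],s["force"],s["width"])
E
```

```text
[441.07913884 170.86127026  14.40793739] [-0.16716794 -0.80606559  7.66565117] 39.753759659403165
```

View pics/w3.png

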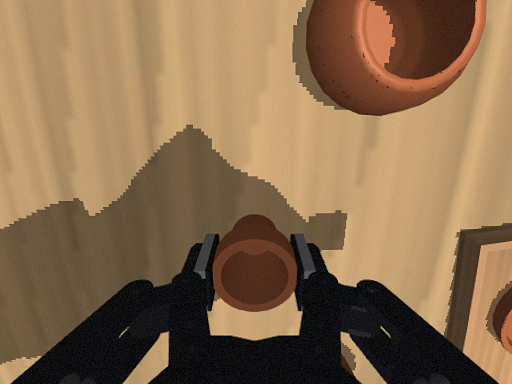

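>>> move_arm([
  [[0,0,-0.005,0,0,0],[0,0,-0.025,0,0,0],[0,0,-0.055,0,0,0],[0,0,-0.085,0,0,0],[0.02,0.015,-0.1,0,0,0],[0.06,0.045,-0.1,0,0,0],[0.1,0.075,-0.1,0,0,0],[0.14,0.105,-0.1,0,0,0],[0.18,0.135,-0.1,0,0,0],[0.205,0.155,-0.1,0,0,0],[0.2185,0.1657,-0.1,0,0,0],[0.2185,0.1657,-0.1,0,0,0],[0.2185,0.1657,-0.1,0,0,0]],
])

```text
clock: 7.88
eef_pos: [657.9, 6.0, 113.4]
tool_rot: [-3.141, 0.001, 0.001]
force: [-0.5, 0.6, -0.1]
width: 39.5
```

```bash
python3 - <<'E'
from h import *
s=ctrl.read_state(); im=get_image("wrist"); cv2.imwrite("pics/w4.png",im["color"]);c=cam(im,s)
print(s["clock"],s["eef_pos"],s["force"],s["width"])
G["small_pot"]=(659,5,s["eef_pos"][2]-14); G["medium_saucer"]=(640,112,5)
for n in("scene","side","wrist"): measure(n,["small_pot","small_saucer"],s if n=="wrist" else None)
im=get_image("side");cv2.imwrite("pics/s4.png",cv2.resize(im["color"][100:300,130:330],None,fx=3,fy=3))
E
```

```text
7.875 [657.9255647    6.00548122 113.35838232] [-0.52247242  0.57216313 -0.13694569] 39.5211969409784
scene small_pot 0.53 [654.2  17.9] iou 0.28
scene small_saucer 0.84 [660.2   4.8] iou 0.87
side small_pot 0.64 [660.1  10.5] iou 0.71
side small_saucer 0.58 [659.1   5.2] iou 0.94
wrist small_pot 0.76 [656.4   7.7] iou 0.97
wrist small_saucer 0.8 [656.9   7.5] iou 0.87
```

View pics/w4.png

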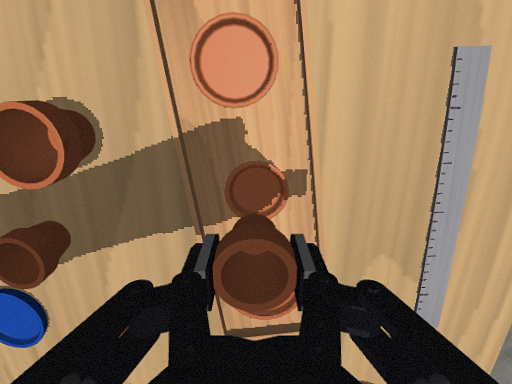

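View pics/s4.png

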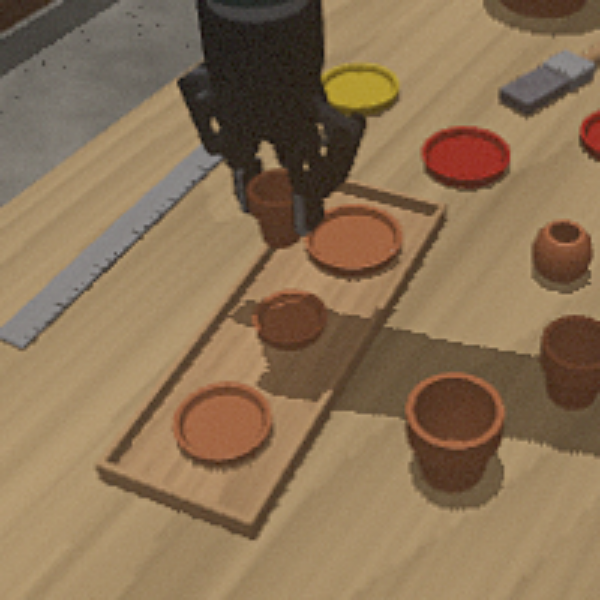

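>>> move_arm([
  [[0,0,0.02,0,0,0],[0,0,0.045,0,0,0],[0,0,0.065,0,0,0],[0,0,0.078,0,0,0],[0,0,0.083,0,0,0],[0,0,0.084,0,0,0],[0,0,0.085,0,0,0],[0,0,0.0855,0,0,0],[0,0,0.086,0,0,0],[0,0,0.086,0,0,0]],
])

```text
clock: 9.68
eef_pos: [659.0, 5.0, 27.5]
tool_rot: [3.142, -0.0, 0.0]
force: [-0.5, 0.2, -0.6]
width: 39.8
```

```bash
python3 - <<'E'
from h import *
s=ctrl.read_state(); im=get_image("wrist"); cv2.imwrite("pics/w5.png",im["color"])
print(s["clock"],s["eef_pos"],s["force"],s["width"])
im=get_image("side");cv2.imwrite("pics/s5.png",cv2.resize(im["color"][150:250,180:280],None,fx=6,fy=6))
E
```

```text
9.675 [659.04478955   4.98549902  27.52224558] [-0.52693436  0.15784119 -0.58929772] 39.79955721087912
```

View pics/s5.png

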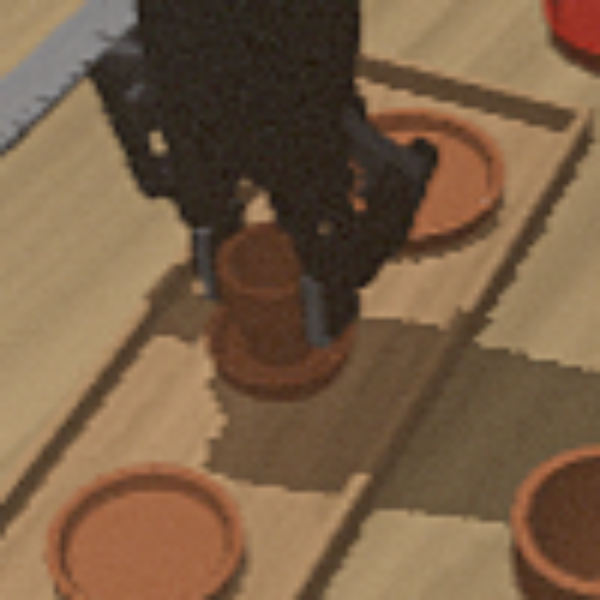

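View pics/w5.png

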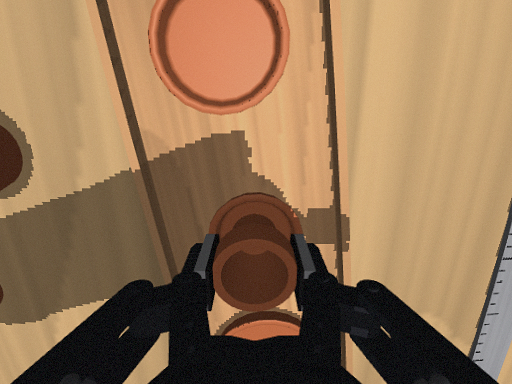

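>>> move_arm([
  [[0,0,0.0005,0,0,0],[0,0,0.001,0,0,0],[0,0,0.0015,0,0,0],[0,0,0.002,0,0,0],[0,0,0.0025,0,0,0],[0,0,0.0025,0,0,0]],
])

```text
clock: 10.52
eef_pos: [659.0, 5.0, 24.8]
tool_rot: [-3.142, 0.0, 0.0]
force: [-0.2, 0.9, -1.4]
width: 39.8
```

>>> move_arm([
  [[0,0,0.0004,0,0,0],[0,0,0.0008,0,0,0],[0,0,0.0008,0,0,0]],
])

```text
clock: 10.9
eef_pos: [659.0, 5.0, 24.5]
tool_rot: [3.141, -0.0, 0.0]
force: [-1.2, 0.0, 6.1]
width: 39.8
```

>>> move_arm([
  [[0,0,0,0,0,0],[0,0,0,0,0,0],[0,0,0,0,0,0],[0,0,0,0,0,0]],
], jaw=0.75)

```text
clock: 11.4
eef_pos: [658.9, 5.0, 23.9]
tool_rot: [3.142, 0.0, 0.0]
force: [0.4, -0.2, 0.4]
width: 64.1
```

```bash
python3 - <<'E'
from h import *
s=ctrl.read_state(); im=get_image("wrist"); cv2.imwrite("pics/w6.png",im["color"])
print(s["clock"],s["eef_pos"],s["force"],s["width"])
E
```

```text
11.4 [658.93715585   5.01432918  23.88385887] [ 0.4184724  -0.17108866  0.35876805] 64.08117515355745
```

View pics/w6.png

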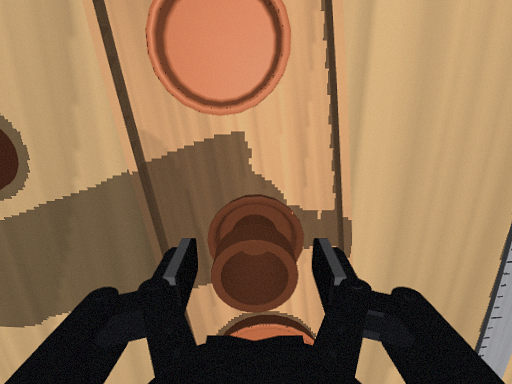

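>>> move_arm([
  [[0,0,-0.02,0,0,0],[0,0,-0.06,0,0,0],[0,0,-0.1,0,0,0],[-0.05,0.013,-0.106,0,0,0],[-0.1,0.026,-0.106,0,0,0],[-0.15,0.04,-0.106,0,0,0],[-0.2,0.053,-0.106,0,0,0],[-0.211,0.0555,-0.106,0,0,0],[-0.211,0.0555,-0.106,0,0,0],[-0.211,0.0555,-0.106,0,0,0]],
])

```text
clock: 12.7
eef_pos: [450.4, -49.9, 130.6]
tool_rot: [-3.141, -0.003, 0.001]
force: [0.6, 1.1, -0.0]
width: 64.1
```

```bash
python3 - <<'E'
from h import *
s=ctrl.read_state();  print(s["clock"],s["eef_pos"],s["force"],s["width"])
G["medium_pot"]=(448,-50.5,0); G["small_pot"]=(659,5,10)
im,c=measure("wrist",["medium_pot","large_pot"],s); cv2.imwrite("pics/w7.png",im["color"])
im,c=measure("side",["small_pot"]); cv2.imwrite("pics/s7.png",cv2.resize(im["color"][150:300,180:380],None,fx=4,fy=4))
E
```

```text
12.7 [450.35247033 -49.91897645 130.63416048] [ 0.62739967  1.14469108 -0.00876586] 64.05353066632476
wrist medium_pot 0.83 [446.9 -49.2] iou 0.98
wrist large_pot 0.79 [488.5  54.8] iou 0.97
side small_pot 0.91 [659.9   5.5] iou 0.94
```

View pics/w7.png

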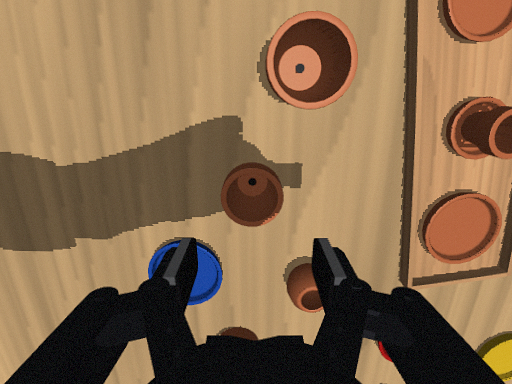

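View pics/s7.png

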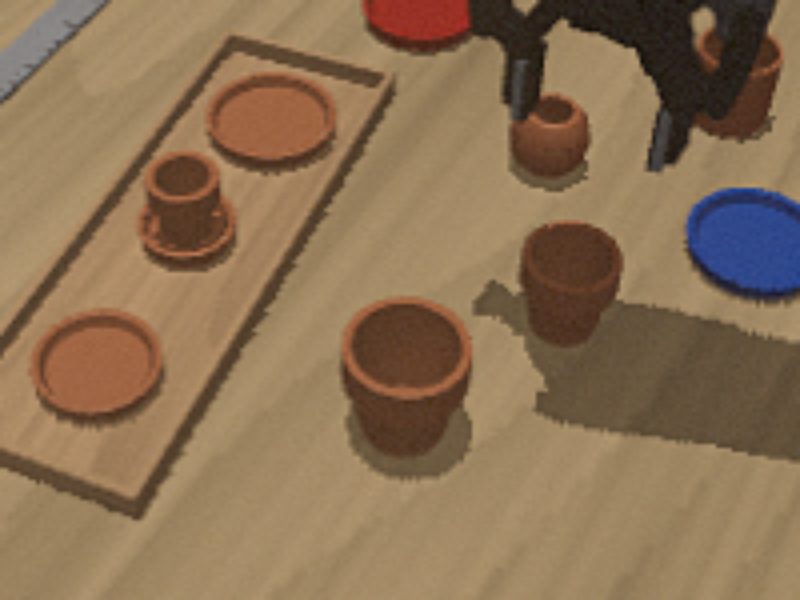

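>>> move_arm([
  [[0,-0.0005,0.01,0,0,0],[0,-0.0005,0.04,0,0,0],[0,-0.0005,0.075,0,0,0],[0,-0.0005,0.1,0,0,0],[0,-0.0005,0.11,0,0,0],[0,-0.0005,0.11,0,0,0],[0,-0.0005,0.11,0,0,0]],
], jaw=0.9)

```text
clock: 13.82
eef_pos: [448.1, -49.9, 20.0]
tool_rot: [-3.141, -0.0, 0.0]
force: [0.4, 0.6, -1.0]
width: 76.6
```

>>> move_arm([
  [[0,0,0,0,0,0],[0,0,0,0,0,0],[0,0,0,0,0,0],[0,0,0,0,0,0],[0,0,0,0,0,0]],
], jaw=0.4)

```text
clock: 14.45
eef_pos: [448.4, -50.1, 20.9]
tool_rot: [3.141, -0.002, 0.0]
force: [-1.4, 0.1, 5.3]
width: 51.2
```

```bash
python3 - <<'E'
from h import *
s=ctrl.read_state();  print(s["clock"],s["eef_pos"],s["force"],s["width"])
im=get_image("wrist"); cv2.imwrite("pics/w8.png",im["color"])
E
```

```text
14.45 [448.44292433 -50.06277061  20.91447649] [-1.39871209  0.12353989  5.31392407] 51.173113521585506
```

View pics/w8.png

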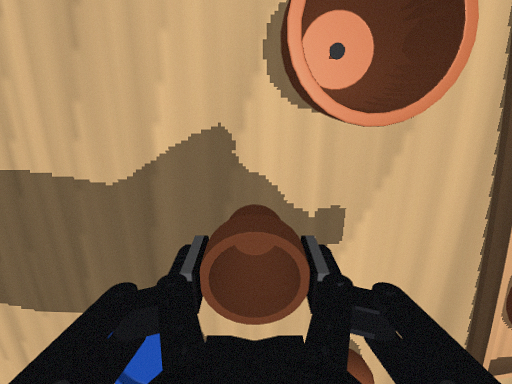

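>>> move_arm([
  [[0,0,-0.005,0,0,0],[0,0,-0.025,0,0,0],[0,0,-0.055,0,0,0],[0,0,-0.085,0,0,0],[0,0,-0.105,0,0,0],[0.025,-0.02,-0.11,0,0,0],[0.06,-0.05,-0.11,0,0,0],[0.1,-0.085,-0.11,0,0,0],[0.14,-0.12,-0.11,0,0,0],[0.175,-0.148,-0.11,0,0,0],[0.192,-0.1625,-0.11,0,0,0],[0.192,-0.1625,-0.11,0,0,0],[0.192,-0.1625,-0.11,0,0,0],[0.192,-0.1625,-0.11,0,0,0]],
])

```text
clock: 16.25
eef_pos: [639.1, 111.1, 130.1]
tool_rot: [3.141, 0.001, -0.001]
force: [-1.0, 0.5, -0.7]
width: 50.9
```

```bash
python3 - <<'E'
from h import *
s=ctrl.read_state();  print(s["clock"],s["eef_pos"],s["force"],s["width"])
G["medium_pot"]=(640,112.5,s["eef_pos"][2]-20.8)
im,c=measure("wrist",["medium_pot","medium_saucer"],s); cv2.imwrite("pics/w9.png",im["color"])
for n in ("side","scene"): im,c=measure(n,["medium_saucer","medium_pot"])
E
```

```text
16.25 [639.14413967 111.07257765 130.06020323] [-0.9702049   0.46975874 -0.73676303] 50.89548176471095
wrist medium_pot 0.86 [637.4 112.2] iou 0.97
wrist medium_saucer 0.57 [639.8 116.3] iou 0.85
side medium_saucer 0.73 [640.6 114.1] iou 0.95
side medium_pot 0.6 [640.1 117. ] iou 0.63
scene medium_saucer 0.86 [641.4 111.8] iou 0.95
scene medium_pot 0.78 [642.9 120.8] iou 0.23
```

View pics/w9.png

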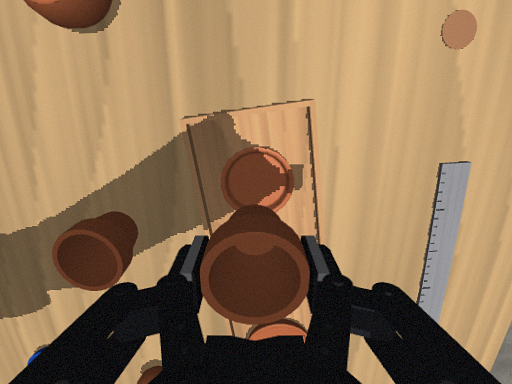

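>>> move_arm([
  [[0.0005,-0.0005,0.02,0,0,0],[0.0005,-0.0005,0.05,0,0,0],[0.0005,-0.0005,0.075,0,0,0],[0.0005,-0.0005,0.089,0,0,0],[0.0005,-0.0005,0.093,0,0,0],[0.0005,-0.0005,0.095,0,0,0],[0.0005,-0.0005,0.096,0,0,0],[0.0005,-0.0005,0.096,0,0,0],[0.0005,-0.0005,0.096,0,0,0]],
])

```text
clock: 17.82
eef_pos: [640.8, 113.1, 34.5]
tool_rot: [-3.141, -0.001, 0.0]
force: [-0.6, -0.6, -0.4]
width: 51.1
```

```bash
python3 - <<'E'
from h import *
s=ctrl.read_state();  print(s["clock"],s["eef_pos"],s["force"],s["width"])
im=get_image("wrist"); cv2.imwrite("pics/w10.png",im["color"])
im=get_image("side"); cv2.imwrite("pics/s10.png",cv2.resize(im["color"][170:290,140:280],None,fx=5,fy=5))
E
```

```text
17.825 [640.77230478 113.05492756  34.53235425] [-0.56314319 -0.58975152 -0.39255163] 51.10489106422168
```

View pics/w10.png

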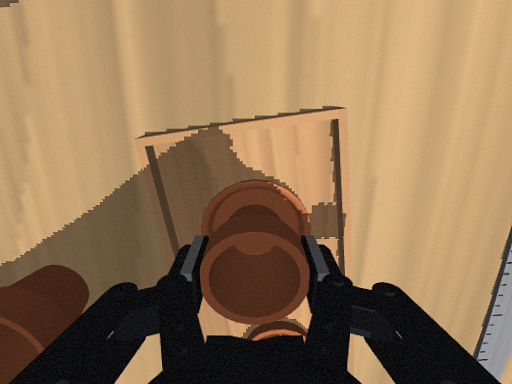

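View pics/s10.png

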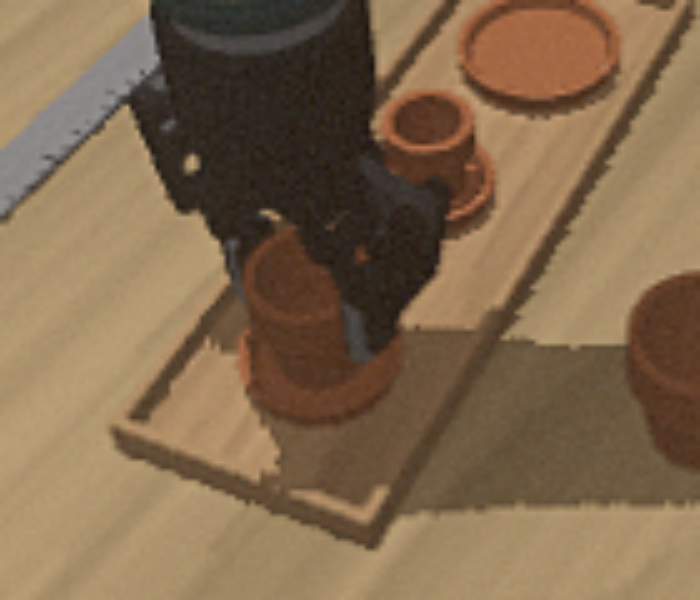

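>>> move_arm([
  [[0,0,0.0005,0,0,0],[0,0,0.001,0,0,0],[0,0,0.0015,0,0,0],[0,0,0.002,0,0,0],[0,0,0.0025,0,0,0],[0,0,0.0028,0,0,0],[0,0,0.0028,0,0,0]],
])

```text
clock: 18.8
eef_pos: [640.5, 113.0, 31.2]
tool_rot: [-3.142, 0.0, 0.0]
force: [-0.1, -0.1, -0.6]
width: 51.1
```

>>> move_arm([
  [[0,0,0.0003,0,0,0],[0,0,0.0006,0,0,0],[0,0,0.0006,0,0,0]],
])

```text
clock: 19.18
eef_pos: [640.5, 113.0, 31.0]
tool_rot: [3.142, -0.0, 0.0]
force: [-1.4, 0.9, 3.7]
width: 51.0
```

Contact. Release, then retreat and go above the large pot.

>>> move_arm([
  [[0,0,0,0,0,0],[0,0,0,0,0,0],[0,0,0,0,0,0],[0,0,0,0,0,0]],
], jaw=0.85)

```text
clock: 19.68
eef_pos: [640.5, 113.0, 30.5]
tool_rot: [-3.142, 0.0, 0.0]
force: [-0.3, -0.5, 0.4]
width: 72.8
```

```bash
python3 - <<'E'
from h import *
s=ctrl.read_state();  print(s["clock"],s["eef_pos"],s["force"],s["width"])
im=get_image("wrist"); cv2.imwrite("pics/w11.png",im["color"])
E
```

```text
19.675 [640.46511608 113.02652444  30.54154147] [-0.30122353 -0.48752536  0.38049184] 72.78847983278897
```

View pics/w11.png

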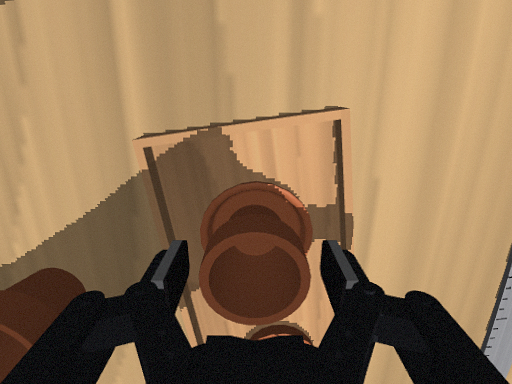

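>>> move_arm([
  [[0,0,-0.02,0,0,0],[0,0,-0.06,0,0,0],[0,0,-0.1,0,0,0],[0,0,-0.11,0,0,0],[-0.04,0.015,-0.11,0,0,0],[-0.08,0.03,-0.11,0,0,0],[-0.12,0.046,-0.11,0,0,0],[-0.145,0.056,-0.11,0,0,0],[-0.1505,0.058,-0.11,0,0,0],[-0.1505,0.058,-0.11,0,0,0],[-0.1505,0.058,-0.11,0,0,0]],
], jaw=1)

```text
clock: 21.1
eef_pos: [491.4, 55.7, 140.7]
tool_rot: [-3.141, -0.001, 0.0]
force: [-1.0, -0.3, 1.0]
width: 85.5
```

```bash
python3 - <<'E'
from h import *
s=ctrl.read_state();  print(s["clock"],s["eef_pos"],s["force"],s["width"])
G["medium_pot"]=(640.5,113,10);G["small_pot"]=(659,5,10)
im,c=measure("wrist",["large_pot","large_saucer"],s); cv2.imwrite("pics/w12.png",im["color"])
im,c=measure("side",["small_pot","medium_pot","large_saucer"]); cv2.imwrite("pics/s12.png",cv2.resize(im["color"][150:300,150:350],None,fx=4,fy=4))
E
```

```text
21.1 [491.36340959  55.74200989 140.73360704] [-0.99719642 -0.30288942  0.98246976] 85.48620979596909
wrist large_pot 0.75 [488.9  55.2] iou 0.97
wrist large_saucer 0.65 [675.2 -77.3] iou 0.3
side small_pot 0.79 [658.6   5.6] iou 0.97
side medium_pot 0.85 [637.9 114. ] iou 0.9
side large_saucer 0.64 [676.4 -87.9] iou 0.56
```

View pics/w12.png

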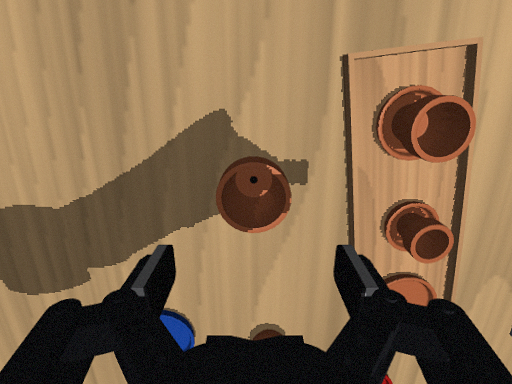

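View pics/s12.png

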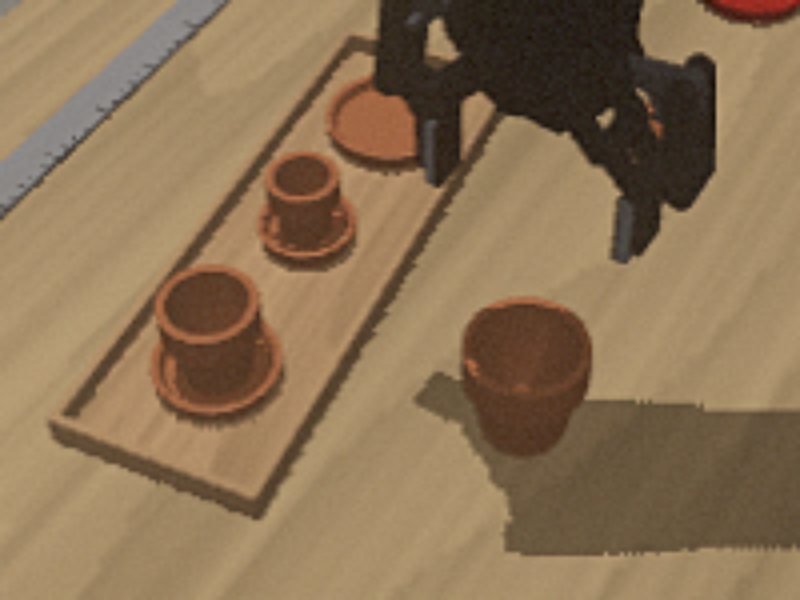

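>>> move_arm([
  [[-0.0005,0,0.01,0,0,0],[-0.0005,0,0.04,0,0,0],[-0.0005,0,0.07,0,0,0],[-0.0005,0,0.095,0,0,0],[-0.0005,0,0.11,0,0,0],[-0.0005,0,0.1145,0,0,0],[-0.0005,0,0.1145,0,0,0],[-0.0005,0,0.1145,0,0,0]],
])

```text
clock: 22.45
eef_pos: [490.1, 55.1, 26.8]
tool_rot: [-3.141, -0.001, -0.0]
force: [0.5, 0.6, -0.6]
width: 85.3
```

>>> move_arm([
  [[0,0,0,0,0,0],[0,0,0,0,0,0],[0,0,0,0,0,0],[0,0,0,0,0,0],[0,0,0,0,0,0]],
], jaw=0.55)

```text
clock: 23.08
eef_pos: [490.0, 55.0, 27.0]
tool_rot: [3.142, -0.001, -0.0]
force: [0.3, -0.8, 6.0]
width: 61.6
```

```bash
python3 - <<'E'
from h import *
s=ctrl.read_state();  print(s["clock"],s["eef_pos"],s["force"],s["width"])
im=get_image("wrist"); cv2.imwrite("pics/w13.png",im["color"])
print(measure("scene",["large_saucer"])[1]["f"])
E
```

```text
23.075 [490.01702173  54.99364163  26.95876667] [ 0.32209666 -0.76053208  5.96413202] 61.641556251748725
scene large_saucer 0.71 [ 668.4 -100.7] iou 0.94
386.7782532576235
```

View pics/w13.png

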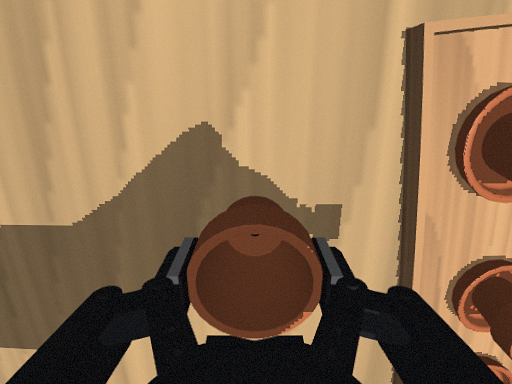

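>>> move_arm([
  [[0,0,-0.005,0,0,0],[0,0,-0.025,0,0,0],[0,0,-0.055,0,0,0],[0,0,-0.085,0,0,0],[0,0,-0.105,0,0,0],[0.025,0.02,-0.11,0,0,0],[0.06,0.05,-0.11,0,0,0],[0.1,0.085,-0.11,0,0,0],[0.135,0.115,-0.11,0,0,0],[0.165,0.142,-0.11,0,0,0],[0.1785,0.154,-0.11,0,0,0],[0.1785,0.154,-0.11,0,0,0],[0.1785,0.154,-0.11,0,0,0],[0.1785,0.154,-0.11,0,0,0]],
])

```text
clock: 24.98
eef_pos: [667.2, -97.7, 136.4]
tool_rot: [-3.141, 0.001, 0.002]
force: [-1.2, -0.6, -1.2]
width: 61.6
```

```bash
python3 - <<'E'
from h import *
s=ctrl.read_state();  print(s["clock"],s["eef_pos"],s["force"],s["width"])
G["large_pot"]=(668,-99,s["eef_pos"][2]-26.9)
im,c=measure("wrist",["large_pot","large_saucer"],s); cv2.imwrite("pics/w14.png",im["color"])
for n in ("side","scene"): im,c=measure(n,["large_saucer","large_pot"])
E
```

```text
24.975 [667.23740952 -97.67599326 136.36326571] [-1.19381629 -0.61751029 -1.24341172] 61.5601203619248
side large_saucer 0.74 [668.7 -99.9] iou 0.89
side large_pot 0.87 [668.4 -93.3] iou 0.78
scene large_saucer 0.8 [ 666.9 -101.2] iou 0.91
scene large_pot 0.66 [669.7 -85.3] iou 0.45
```

View pics/w14.png

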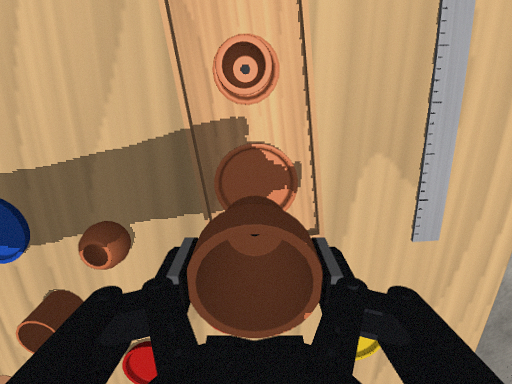

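>>> move_arm([
  [[0,0.0008,0.02,0,0,0],[0,0.0008,0.05,0,0,0],[0,0.0008,0.075,0,0,0],[0,0.0008,0.089,0,0,0],[0,0.0008,0.093,0,0,0],[0,0.0008,0.095,0,0,0],[0,0.0008,0.0955,0,0,0],[0,0.0008,0.0955,0,0,0],[0,0.0008,0.0955,0,0,0]],
])

```text
clock: 26.55
eef_pos: [668.3, -99.8, 41.2]
tool_rot: [3.141, -0.001, 0.0]
force: [0.2, 1.1, -1.0]
width: 61.3
```

```bash
python3 - <<'E'
from h import *
s=ctrl.read_state();  print(s["clock"],s["eef_pos"],s["force"],s["width"])
im=get_image("wrist"); cv2.imwrite("pics/w15.png",im["color"])
im=get_image("side"); cv2.imwrite("pics/s15.png",cv2.resize(im["color"][130:250,180:320],None,fx=5,fy=5))
E
```

```text
26.55 [668.29829275 -99.82771935  41.18798501] [ 0.24393185  1.07953091 -1.00631767] 61.34154264853923
```

View pics/w15.png

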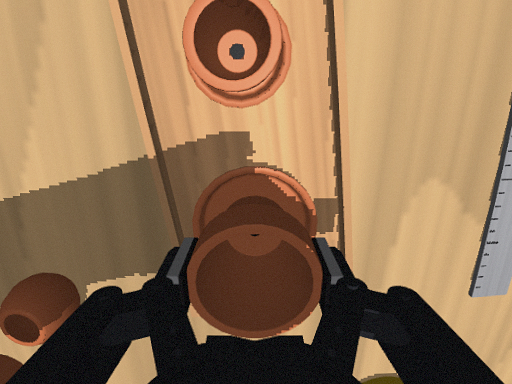

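View pics/s15.png

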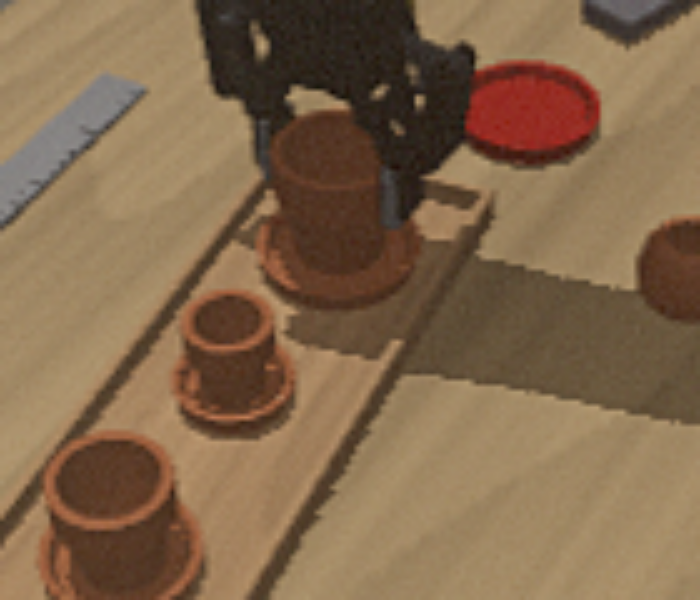

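Well centred; creep down (contact expected at about z 37).

>>> move_arm([
  [[0,0,0.0005,0,0,0],[0,0,0.001,0,0,0],[0,0,0.0015,0,0,0],[0,0,0.002,0,0,0],[0,0,0.0025,0,0,0],[0,0,0.003,0,0,0],[0,0,0.003,0,0,0]],
])

```text
clock: 27.52
eef_pos: [668.0, -99.8, 37.5]
tool_rot: [-3.142, 0.0, 0.0]
force: [-0.2, 0.4, -2.1]
width: 61.4
```

>>> move_arm([
  [[0,0,0.0003,0,0,0],[0,0,0.0006,0,0,0],[0,0,0.0006,0,0,0]],
])

```text
clock: 27.9
eef_pos: [668.0, -99.8, 37.0]
tool_rot: [-3.142, -0.0, 0.0]
force: [-0.5, 0.3, -0.2]
width: 61.6
```

>>> move_arm([
  [[0,0,0.0003,0,0,0],[0,0,0.0005,0,0,0],[0,0,0.0005,0,0,0]],
])

```text
clock: 28.28
eef_pos: [668.0, -99.8, 37.0]
tool_rot: [3.141, -0.0, -0.0]
force: [-1.9, 0.2, 5.9]
width: 61.6
```

>>> move_arm([
  [[0,0,0,0,0,0],[0,0,0,0,0,0],[0,0,0,0,0,0],[0,0,0,0,0,0]],
], jaw=0.97)

```text
clock: 28.78
eef_pos: [668.0, -99.8, 36.4]
tool_rot: [-3.142, 0.0, 0.0]
force: [-0.5, -0.5, -0.2]
width: 82.8
```

```bash
python3 - <<'E'
from h import *
s=ctrl.read_state();  print(s["clock"],s["eef_pos"],s["force"],s["width"])
im=get_image("wrist"); cv2.imwrite("pics/w16.png",im["color"])
E
```

```text
28.775 [667.98792911 -99.75524312  36.39207195] [-0.46468699 -0.53397211 -0.24196709] 82.7921428711815
```

View pics/w16.png

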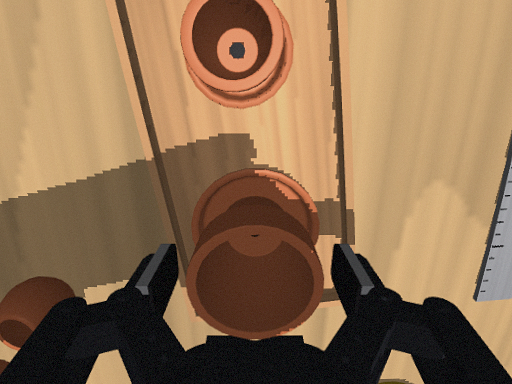

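Released. Retreat straight up, then aside for final views.

>>> move_arm([
  [[0,0,-0.015,0,0,0],[0,0,-0.05,0,0,0],[0,0,-0.1,0,0,0],[0,0,-0.15,0,0,0],[-0.03,0.03,-0.19,0,0,0],[-0.07,0.07,-0.2,0,0,0],[-0.11,0.11,-0.2,0,0,0],[-0.15,0.15,-0.2,0,0,0],[-0.15,0.15,-0.2,0,0,0],[-0.15,0.15,-0.2,0,0,0],[-0.15,0.15,-0.2,0,0,0],[-0.15,0.15,-0.2,0,0,0]],
])

```text
clock: 30.32
eef_pos: [518.9, -248.4, 236.6]
tool_rot: [-3.141, -0.001, 0.003]
force: [0.2, 0.2, 0.4]
width: 82.7
```

```bash
python3 - <<'E'
from h import *
s=ctrl.read_state();  print(s["clock"],s["eef_pos"],s["force"],s["width"])
G.update(large_pot=(668,-99.5,10),medium_pot=(640.5,113,10),small_pot=(659,5,10))
for n,(x0,y0,x1,y1) in dict(scene=(190,120,420,260),side=(150,100,420,380)).items():
    im,c=measure(n,["large_pot","medium_pot","small_pot"]); k=3 if n=="scene" else 2
    cv2.imwrite(f"pics/{n}_end.png",cv2.resize(im["color"][y0:y1,x0:x1],None,fx=k,fy=k,interpolation=cv2.INTER_CUBIC))
    for t in("bellied_small","bellied_large","straight_pot"):
        for r in models.place_of(n,t)[:1]: print(n,t,np.round(r["uv"]),np.round(onz(c,r["uv"],0)[0,:2]))
im=get_image("wrist");cv2.imwrite("pics/w17.png",im["color"])
E
```

```text
30.325 [ 518.9308923  -248.41915262  236.64702527] [0.24696071 0.21628128 0.41262905] 82.69200324082561
scene large_pot 0.56 [ 667.1 -100.9] iou 0.97
scene medium_pot 0.76 [638.8 112.4] iou 0.83
scene small_pot 0.85 [657.3   4.8] iou 0.8
scene bellied_small [236. 174.] [ 506. -158.]
scene bellied_large [382. 204.] [490. 274.]
scene straight_pot [214. 152.] [ 436. -263.]
side large_pot 0.73 [ 669.4 -100.9] iou 0.93
side medium_pot 0.74 [639.4 113.4] iou 0.96
side small_pot 0.79 [658.1   6.1] iou 0.96
side bellied_small [320. 189.] [ 503. -173.]
side bellied_large [216. 349.] [487. 281.]
side straight_pot [362. 176.] [ 429. -275.]
```

View pics/scene_end.png

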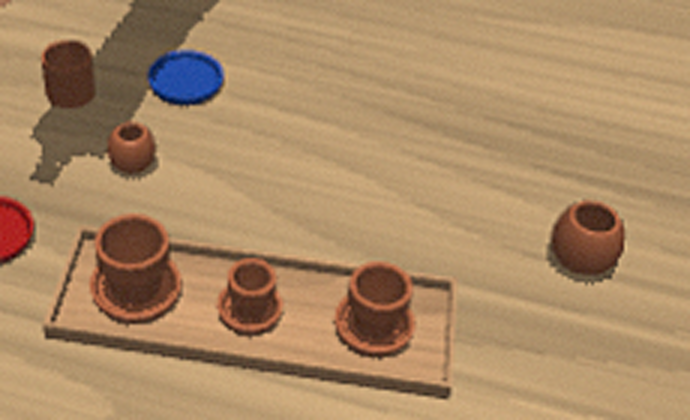

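View pics/side_end.png

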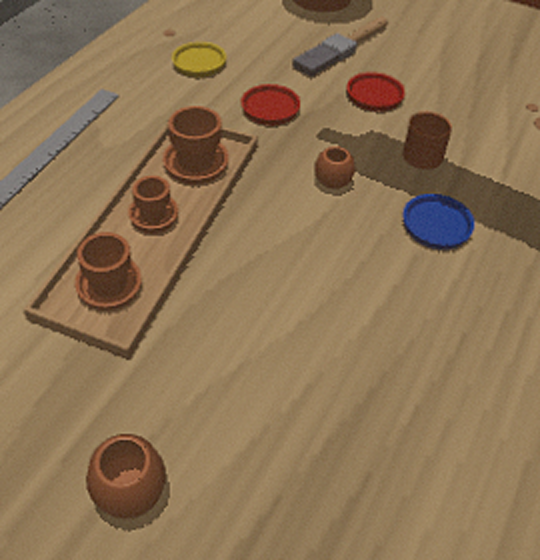

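View pics/w17.png

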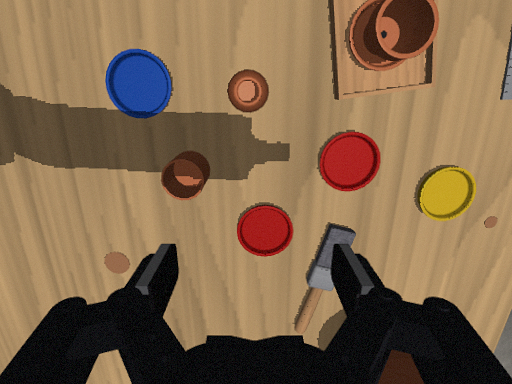

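All three pots stand upright and centred in their own saucers, and the look-alikes show at the same pixels as in the first pictures. The arm is clear, so I'm handing in.

```bash
python3 - <<'E'
from h import *
print(job.finish_job())
E
```

```text
the job is handed in; nothing more can be done
None
```

The three rim-banded pots, each with a drain hole, now stand upright in the saucers of their own size. I packed small, then medium, then large, and handed in at about 30.5 s of the 83 s allowed.

- **Set-down:** I gripped each pot by its rim band, lowered it in steps of 0.5 mm or less and released at first contact. The force read about 4–6 N at that moment, and 5–8 N when the jaws closed on the pots.
- **Final checks:** The scene and side pictures put all three pots within about 2 mm of their saucer centres, with the saucers flat. The two bellied pots and the straight pot looked unmoved. The network's positions for those three scatter by about 10 mm, so I judged that by comparing the pictures.
- **Disagreements:**
  - The finger opening read about 2 mm below the rim sizes on all three grasps, probably a reading bias.
  - Some position fits made while the gripper hid part of a pot or saucer came out poor, and I set those aside in favour of the unobstructed views.
  - The scene camera's fits for the small and medium pots overlapped less well (0.80 and 0.83) than the side camera's (0.96), but the positions agreed within about 1–1.5 mm.

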